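Set the screw of the heel jig

TASK

Put the tall brown wooden heel down into the pocket of the green heel jig, round end in the round end of the pocket, and let go of it. Then take the red hand knob, turn it clockwise until the screw is fully seated, and back it off a quarter turn so that the heel has a slip fit. Finish while still gripping the knob there, holding it steady for the lock nut to be tightened, and leave everything else on the bench where it is.

Things in the scene. Friction and masses are not known exactly. Their poses are not given: they have to be found in the camera images.
- heel: the workpiece: a loose D-shaped shoe heel of dark brown wood, its lowest 10 paler, 60 long (x) x 46 wide (y) x 50 high, about 90 g, standing upright. Origin at the centre of its underside, z up. Its -x end is round (radius 23 about the upright line at x = -7), its +x face flat. Its long sides are flat and parallel from x = -7 to +30: grip it across y
- pocket (a point): point on the pocket floor, 12 above the bench, where the heel's origin belongs, heel x along this x. x runs towards the knob, z up. Open above; aluminium walls rise 14 above the floor, 3 clear of the heel at both long sides and the round (-x) end; a brass jaw closes the +x side
- jaw_face (a point): middle of the brass jaw's foot on the side facing the pocket (jaw 18 high, 44 wide). The screw slides it along the jig's x: it lies 28.5 + 2 per radian of clamp_screw from pocket, so a centred heel (front at 30) has 2.5 or more of play at the start; as the screw seats, the jaw pushes the heel up to 3 towards the round end and leaves 1.5 of play in all
- jig: the jig, bolted down: green base plate 230 (x) x 100 (y) x 12, origin at the centre of its underside, z up. Pocket at x = -50, y = 0; grey screw housing at x = 55, y = 0, 56 x 60, its top 48 above the bench, with a red seat mark on top at its +x edge
- knob_head (a point): the red hexagonal hand knob on the upright screw, 34 across flats, 39 across corners, 30 high. Origin at the centre of its underside on the screw axis, 61 above the bench, at x = 55, y = 0 of the jig; z up. It turns with the screw and does not rise. Its flats face along its own x and every 60 degrees from it (grip across two); a white pointer on its top points along its own x
- clamp_screw (a joint): angle of the hand knob, rad: 0 = screw seated on its hard stop (white pointer towards the red seat mark, own x along the jig's x); grows as it is backed off, counterclockwise from above, to 4.5 at most. Starts at 2.1 to 3.0. Friction about 0.06 N m; it stays where it is left, so it may be regripped on the way
- rubber_heel: bystander: a white rubber heel of the same outline, only 30 high; not to be used. Origin at the centre of its underside
- last: bystander: a green plastic shoe last, 230 x 80 x 75, origin on its underside near the middle
- spool: bystander: a blue thread spool, 48 across, 60 high, origin at the centre of its underside
- glue_jar: bystander: a jar with a yellow cap, 70 across, 85 high, origin at the centre of its underside
- hammer: bystander: a hammer lying flat
- polish_can: bystander: a low steel can, 64 across, 45 high, origin at the centre of its underside
Mind the look-alikes: they are no part of the job. Of the things that look like the heel, take the one that is farthest to the robot's left at the start. Leave any blue look-alike of the jig alone.

How it is judged (in metres and radians):
On the way, in this order (a step that is already met when the one before it is completed fails the run):
1. the wooden heel sits down in the pocket, released, the screw still backed off (horizontal distance between heel and pocket below 0.008 m and z of heel in the frame of pocket below 0.004 m and angle between heel's own z axis and vertical below 0.1 rad and angle between the x axis of heel and the x axis of pocket, either way round below 0.2 rad and linear speed of heel below 0.03 m/s and contact force between the fingers and heel below 0.1 N and value of joint clamp_screw above 1.9 rad), for 0.2 s.
2. the screw is fully seated, turned by the gripped knob (value of joint clamp_screw below 0.1 rad and contact force between the fingers and clamp_screw above 1 N), for 0.2 s.
At the end, for the whole second after the job is handed in: the knob stands a quarter turn (90 degrees, within 15) back from the seated stop, at rest and gripped by the fingers with more than 2 N; the wooden heel stands in the pocket, on its floor (within 4 mm), within 8 mm of the pocket point, upright and in line with the pocket, not touched by the fingers (horizontal distance between heel and pocket below 0.008 m and z of heel in the frame of pocket below 0.004 m and angle between heel's own z axis and vertical below 0.1 rad and angle between the x axis of heel and the x axis of pocket, either way round below 0.2 rad and linear speed of heel below 0.03 m/s and contact force between the fingers and heel below 0.1 N and value of joint clamp_screw between 1.3008 and 1.8408 rad and velocity of joint clamp_screw between -0.1 and 0.1 rad/s and contact force between the fingers and clamp_screw above 2 N); the arm keeps its last pose, push and grip.
It fails at once if a bystander is moved by more than 30 mm (distance of any of rubber_heel, last, spool, glue_jar, hammer, polish_can from where it was at the start of the episode above 0.03 m).
It also fails if it takes over 61 s, if anything falls off the work surface, if the arm or the gripper's body presses on something with over 40 N, if the wrist force passes 120 N, or if a joint passes its speed limit or range.

ROBOT

A 6-joint arm with a two-finger parallel gripper is mounted at the origin on the work surface. World frame = base frame: x ahead of the robot, y to its left, z up, the work surface at z = 0. Lengths are in mm, angles in rad, forces in N, time in s.
With the tool pointing down it reaches from about 350 to 875 mm from the base axis. Payload 4.2 kg.
Tool frame: the origin (TCP) lies at the very end of the fingers, on their centre line; the grasp point (between the pads) lies arm.grip_point_offset behind it (arm.grip_point_offset is the distance from the TCP to the grasp point, in mm); z points along the fingers, y is the line along which they close (so a half turn about z gives the same grasp; the last joint's range is limited). The gripper opens to 85 mm and grips with 20 to 120 N. Pads are 22 mm wide; open, the fingers measure 114 mm over their backs; the gripper's body (76 mm by 85 mm) begins 54 mm behind the grasp point. The pads swing forward as they close: fully open they stand 13 mm farther back than shut.
Start: joints at [-0.887, 0.385, 0.008, 0, -1.194, -0.259], TCP at [257.599, -569.423, 231.312] pointing down, gripper open.
Joint ranges: [-3.14, 3.14], [-1.21, 2.06], [-1.07, 1.41], [-3.16, 2.05], [-2.99, -0.16], [-3.1, 3.1]. Speed limits (rad/s): [2.79, 2.79, 3.14, 3.14, 3.14, 3.14].

INTERFACE

Orientations are given as a unit quaternion [x, y, z, w].
In Python, from bench import arm, cams, ticket gives the robot as it stands.
- The arm moves only by the tool servo_tool, never from a script. Its argument "commands" is a list that holds one entry, the list of rows, each a list of 7 numbers: the closure in counts, from 0 (fully open) to 255 (shut), then the shift along the tool's x, y, z in m, then the turn, a rotation vector about the tool's x, y, z in degrees. In form: [[[grip, x, y, z, ax, ay, az], ...]]. A call has 1 to 10 rows; each row shifts and turns the commanded pose from where the row before left it, along the tool's axes as they then stand; what a row does not reach is not made up. A row lasts 1/12 s, in which the tool goes at most 41.7 mm and 7.16 degrees, less where a joint would pass 70% of its speed; a pose out of reach is approached as far as the arm can. A call with a gripper value outside its range is refused whole. The fingers move at their own pace and stop on an object; the grip force is fixed at half the most. Time passes only in rows, so rows that do not move let the fingers close. It gives the time, the measured TCP pose, the force, the opening and the grip force at its end, in the units of the state.
- arm.read_state(): the state, without advancing time (a new reading comes with each control period).
- cams.get_image(name): name is "side" or "top"; returns a dict with "frame" (420x560x3 uint8, blue, green, red), "K" (3x3 intrinsics, pixels), "T" (4x4, takes a point from camera to world coordinates). Camera axes: x right, y up, looking along -z (the intrinsics and any distortion apply to the point x, -y, -z); pixel columns grow to the right and rows downward; lengths in mm; the calibration is good to about 2 mm. A picture is of the moment at which its call begins. There is no depth.
- ticket.job_done(): hands the job in; it is judged then, once.
The state is a dict: "clock": time; "joints": joint angles; "joint_vel": joint speeds; "joint_efforts": joint torques, N m; "position": TCP position; "ee_rot": TCP orientation; "contact_force": force on the tool from outside, world axes, zero at the start; "wrist_torque": the same for the moment, N m; "gripper_width": finger opening in mm; "grasp_force": force on a finger pad.
Only numpy, scipy, OpenCV 4.12 (cv2) and the standard library are available. Lean on these libraries where they do the work, as an engineer would, in place of code of your own. Each camera call takes 0.05 s, during which the arm holds its last target. There are 200 camera calls.

## Working session

There is one attempt and no reset: what is moved stays moved. The work goes in short steps, Python scripts to look and compute and a tool call to move; the robot and the scene stay as the last step left them, time stands still between calls to the robot, and variables do not carry over. Pictures are saved under pics/ and viewed, at most 10 in all, crops included, and the job is handed in when it is done.

Besides the shell and the picture viewer there is one more tool, called after "Emit:" as name(argument=value, ...), one argument or row to a line, values as JSON. servo_tool: Moves the arm, as the interface text tells. Its arguments: {"type":"object","properties":{"commands":{"type":"array","items":{"type":"array","items":{"type":"array","items":{"type":"number"}}}}},"required":["commands"]}

```bash
mkdir -p pics; ls; python3 - <<'E'
from bench import arm, cams, ticket
import cv2,numpy as np
s=arm.read_state();print({k:np.round(v,3).tolist() for k,v in s.items()},arm.grip_point_offset)
for n in("top","side"):
    d=cams.get_image(n);cv2.imwrite(f"pics/{n}0.png",d["frame"]);print(n,np.round(d["K"],1).tolist(),np.round(d["T"],3).tolist(),[k for k in d])
E
```

```text
pics
{'clock': 0.0, 'joints': [-0.887, 0.386, 0.007, -0.0, -1.194, -0.259], 'joint_vel': [-0.001, -0.0, 0.0, -0.001, -0.0, 0.001], 'joint_efforts': [-0.0, -39.229, 18.84, 4.186, -0.005, -0.0], 'position': [257.369, -568.892, 230.224], 'ee_rot': [-0.211, 0.978, 0.001, -0.0], 'contact_force': [0.224, 0.013, -0.724], 'wrist_torque': [-0.045, 0.033, 0.012], 'grasp_force': 0.0, 'gripper_width': 85.454} 18.700000000000003
top [[435.6, 0.0, 276.7], [0.0, 435.6, 211.4], [0.0, 0.0, 1.0]] [[0.002, 0.997, -0.079, 443.598], [-1.0, 0.003, 0.013, 13.763], [0.014, 0.079, 0.997, 1338.311], [0.0, 0.0, 0.0, 1.0]] ['frame', 'K', 'T']
side [[543.8, 0.0, 280.8], [0.0, 543.8, 202.6], [0.0, 0.0, 1.0]] [[-0.671, 0.55, -0.497, -171.246], [-0.741, -0.499, 0.449, 644.274], [-0.001, 0.669, 0.743, 1133.394], [0.0, 0.0, 0.0, 1.0]] ['frame', 'K', 'T']
```

View pics/top0.png

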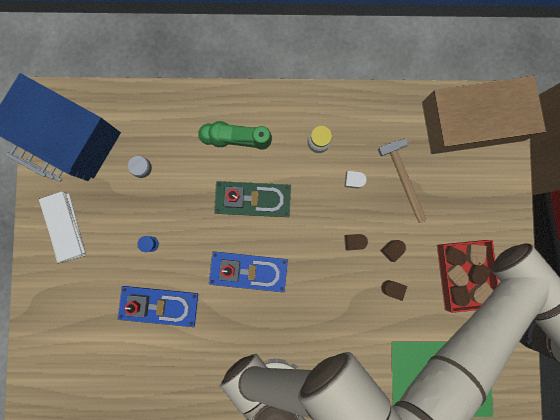

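View pics/side0.png

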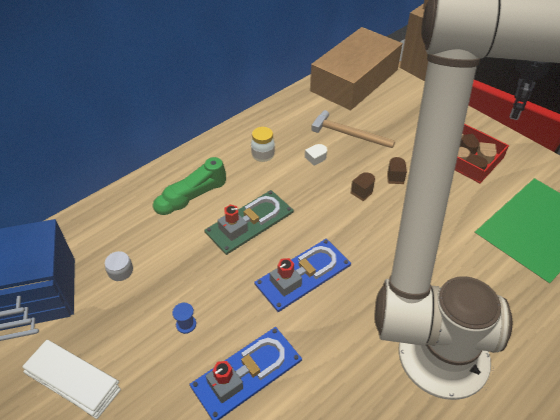

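The top view shows the wooden heel farthest left at (356,242) and the green jig at (253,199), with its knob at (233,197) and its pocket at about (268,199). The side view shows the same jig at (249,221), knob at (232,213). Next I'll measure these.

```bash
cat > h.py <<'E'
from bench import arm, cams, ticket
import cv2,numpy as np
def ray(d,uv,z):
    K,T=d["K"],d["T"];uv=np.atleast_2d(np.asarray(uv,float))
    c=np.c_[(uv[:,0]-K[0,2])/K[0,0],-(uv[:,1]-K[1,2])/K[1,1],-np.ones(len(uv))]
    w=c@T[:3,:3].T;o=T[:3,3];return (o+w*((z-o[2])/w[:,2])[:,None])[:,:2]
def proj(d,p):
    K,T=d["K"],d["T"];c=T[:3,:3].T@(np.asarray(p,float)-T[:3,3])
    return np.array([K[0,0]*c[0]/-c[2]+K[0,2],-K[1,1]*c[1]/-c[2]+K[1,2]])
def mask(d,lo,hi,box):
    h=cv2.cvtColor(d["frame"],cv2.COLOR_BGR2HSV);m=cv2.inRange(h,np.array(lo),np.array(hi));k=np.zeros_like(m)
    x0,y0,x1,y1=box;k[y0:y1,x0:x1]=m[y0:y1,x0:x1];return k
def big(m):
    c,_=cv2.findContours(m,cv2.RETR_EXTERNAL,cv2.CHAIN_APPROX_NONE)
    return max(c,key=cv2.contourArea)
E
python3 - <<'E'
from h import *
d=cams.get_image("top");s=cams.get_image("side")
f=d["frame"]
c1=cv2.resize(f[170:225,205:305],None,fx=5,fy=5,interpolation=cv2.INTER_CUBIC)
c2=cv2.resize(f[225:275,335:405],None,fx=5.5,fy=5.5,interpolation=cv2.INTER_CUBIC)
o=np.zeros((600,800,3),np.uint8);o[:275,:500]=c1;o[300:575,:385]=c2[:275,:385]
c3=cv2.resize(s["frame"][185:255,200:300],None,fx=4,fy=4,interpolation=cv2.INTER_CUBIC);o[300:580,400:800]=c3
cv2.imwrite("pics/crop1.png",o)
h=cv2.cvtColor(f,cv2.COLOR_BGR2HSV);print("hsv plate",h[190,220],h[210,225],"heel",h[242,353],h[242,350],"wood",h[225,356],h[225,330])
m=mask(d,(60,60,20),(95,255,130),(205,170,305,225));c=big(m)
b=cv2.boxPoints(cv2.minAreaRect(c));w=ray(d,b,12);print("plate",b,w,w.mean(0),np.linalg.norm(np.diff(w,axis=0),axis=1))
m=mask(d,(0,0,0),(180,255,85),(338,228,375,258));c=big(m)
b=cv2.boxPoints(cv2.minAreaRect(c));w=ray(d,b,50);print("heel",b,w,w.mean(0),np.linalg.norm(np.diff(w,axis=0),axis=1))
m=mask(d,(0,130,60),(8,255,255),(215,180,245,212));c=big(m);print("knob",ray(d,cv2.minEnclosingCircle(c)[0],91),cv2.minEnclosingCircle(c))
E
```

```text
hsv plate [75 91 84] [74 89 89] heel [11 95 78] [12 93 74] wood [ 19  79 155] [ 19  77 160]
plate [[214.39912 212.81691]
 [216.02205 180.89943]
 [290.1186  184.66704]
 [288.49567 216.58452]] [[544.31660226 185.7989412 ]
 [642.47222212 182.17208803]
 [631.7970251  -45.12108071]
 [533.54265676 -40.15255299]] [588.03212656  70.67434888] [ 98.22260317 227.54371972  98.3799124 ]
heel [[344.2183  235.05586]
 [366.46194 233.46703]
 [367.51273 248.17769]
 [345.26907 249.76653]] [[ 476.69220857 -203.67419377]
 [ 481.57236585 -269.78999563]
 [ 438.1339694  -272.2942256 ]
 [ 433.30953275 -206.35053939]] [ 457.42701914 -238.0272386 ] [66.29566495 43.51052119 66.11992846]
knob [[589.34777839 128.30241167]] ((231.09375, 195.1875), 7.140229225158691)
```

View pics/crop1.png

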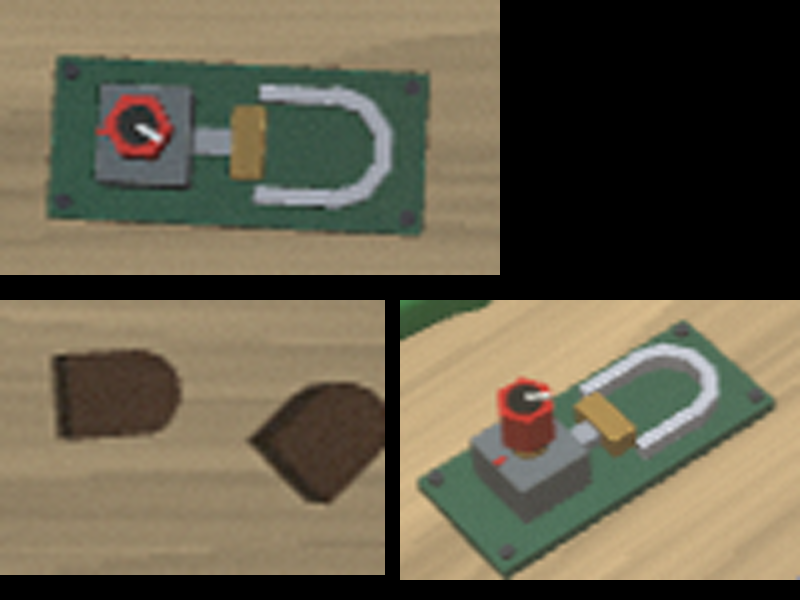

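The crop shows the heel's flat end to the left (+y) and its round end to the right, with the same lie as the pocket. The pointer stands about 150° back from the seat mark. I'll turn the tool first and refine the numbers after that.

Emit:
servo_tool(
  commands=[
    [[0,0,0,0,0,0,-6.9],[0,0,0,0,0,0,-6.9],[0,0,0,0,0,0,-6.9],[0,0,0,0,0,0,-6.9],[0,0,0,0,0,0,-6.9],[0,0,0,0,0,0,-6.9],[0,0,0,0,0,0,-6.9],[0,0,0,0,0,0,-6.9],[0,0,0,0,0,0,-6.9],[0,0,0,0,0,0,-6.9]],
  ],
)

```text
clock: 1.03
position: [257.5, -569.2, 231.0]
ee_rot: [0.729, -0.684, -0.0, -0.0]
contact_force: [0.2, -0.4, -0.5]
gripper_width: 85.2
grasp_force: 0.0
```

```bash
python3 - <<'E'
from h import *
st=arm.read_state();print(st["joints"].round(3) if hasattr(st["joints"],"round") else st["joints"],st["position"],st["ee_rot"])
d=cams.get_image("top");s=cams.get_image("side")
# heel top face: brightness split between top face and dark side
g=cv2.cvtColor(d["frame"],cv2.COLOR_BGR2GRAY)
print(g[230:254,340:372][::3])
G=cv2.resize(d["frame"],None,fx=4,fy=4,interpolation=cv2.INTER_CUBIC);D=dict(d);D["frame"]=G
def fx(b):return (np.asarray(b)+.5)/4-.5
m=mask(D,(0,0,0),(180,255,112),(340*4,228*4,376*4,258*4));c=fx(big(m)[:,0])
w=ray(d,c,50)
for n,i in(("round",c[:,0].argmax()),("flat",c[:,0].argmin())):print(n,c[i],w[i],ray(d,c[i],0))
# long sides: straight portion
for lo,hi in((348,358),):
  sel=(c[:,0]>lo)&(c[:,0]<hi);md=np.median(c[:,1])
  for t in(c[:,1]<md,c[:,1]>md):
    q=ray(d,c[sel&t],50);p=np.polyfit(q[:,1],q[:,0],1);print("side x=",np.polyval(p,-235),"slope deg",np.degrees(np.arctan(p[0])))
S=cv2.resize(s["frame"],None,fx=4,fy=4,interpolation=cv2.INTER_CUBIC)
E_=dict(s);E_["frame"]=S
print("heel in side",proj(s,(457,-241,50)))
for nm,dd,o,bx in(("top",D,d,(205,170,305,225)),("side",E_,s,(195,180,300,262))):
  m=mask(dd,(55,60,20),(95,255,140),[4*v for v in bx]);m=cv2.morphologyEx(m,cv2.MORPH_CLOSE,np.ones((9,9)))
  h=cv2.convexHull(big(m));q=ray(o,fx(h[:,0]),12).astype(np.float32)
  r=cv2.minAreaRect(q);print(nm,"plate",r,cv2.boxPoints(r).round(1).tolist())
for nm,dd,o,k in(("top",D,d,proj(d,(590,126,91))),("side",E_,s,proj(s,(590,126,91)))):
  u,v=k.astype(int);m=mask(dd,(0,0,150),(180,60,255),[4*(u-9),4*(v-9),4*(u+9),4*(v+9)])
  q=ray(o,fx(big(m)[:,0]),91);print(nm,"pointer",q.mean(0),q.min(0),q.max(0))
  r=cv2.minAreaRect(q.astype(np.float32));print(r)
E
```

```text
[-0.887  0.385  0.007 -0.    -1.194  0.952] [ 257.52106237 -569.24145089  230.96692169] [ 7.29428048e-01 -6.84057452e-01 -3.27177254e-04 -1.34730388e-04]
[[138 138 138 135 136 141 136 137 139 137 136 138 142 140 137 140 140 139
  139 140 139 138 139 139 139 145 145 145 141 144 145 144]
 [139 140 137 140 141 139 138 137 137 138 140 139 140 139 140 138 139 142
  137 136 137 142 136 138 135 134 134 134 136 133 136 133]
 [137 140 142 140  89  48  44  57  61  59  63  58  59  63  60  59  57  56
   58  64  57  52  59  54  50  81 132 143 143 138 138 137]
 [131 130 136 136 103  59  37  53  58  56  63  57  60  60  60  58  62  58
   61  63  63  61  61  64  65  65  52  87 132 137 136 135]
 [134 135 134 133 120  68  39  50  55  59  60  60  58  58  58  59  61  57
   59  60  55  60  60  60  62  62  57  72 132 141 141 139]
 [131 131 132 134 142  78  40  45  60  61  62  59  59  62  60  59  60  55
   64  62  58  63  64  63  59  60  75 130 133 132 133 133]
 [138 138 135 137 135  92  45  39  56  57  58  58  57  59  57  54  59  56
   53  58  60  62  59  60  93 134 135 138 136 135 135 134]
 [137 136 132 1
[... 647 characters left out ...]
62], [544.4000244140625, 186.5]]
side plate ((589.7319946289062, 72.5296630859375), (228.5493621826172, 98.96283721923828), 87.76569366455078) [[535.7999877929688, -39.70000076293945], [634.7000122070312, -43.599998474121094], [643.5999755859375, 184.8000030517578], [544.7000122070312, 188.60000610351562]]
top pointer [586.65511103 118.65830824] [582.34506847 112.33883988] [591.00214823 125.35621439]
((586.619384765625, 118.8790054321289), (15.60168743133545, 4.569671630859375), 59.16828536987305)
side pointer [591.10566361 117.2866235 ] [585.35201795 110.83114947] [596.79268902 123.9173308 ]
((591.27197265625, 117.12519073486328), (14.794489860534668, 5.9617509841918945), 47.77476119995117)
```

Emit:
servo_tool(
  commands=[
    [[0,-0.031,-0.0226,0,0,0,-0.8],[0,-0.031,-0.0226,0,0,0,0],[0,-0.031,-0.0226,0,0,0,0],[0,-0.031,-0.0226,0,0,0,0],[0,-0.031,-0.0226,0,0,0,0],[0,-0.031,-0.0226,0,0,0,0],[0,-0.031,-0.0226,0,0,0,0],[0,-0.031,-0.0226,0,0,0,0],[0,-0.031,-0.0226,0,0,0,0],[0,-0.031,-0.0226,0,0,0,0]],
  ],
)

```text
clock: 1.97
position: [461.7, -242.4, 231.5]
ee_rot: [0.731, -0.682, 0.0, -0.0]
contact_force: [0.5, -0.4, 0.2]
gripper_width: 85.2
grasp_force: 0.0
```

Emit:
servo_tool(
  commands=[
    [[0,0,0,0.04,0,0,0],[0,0,0,0.04,0,0,0],[0,0,0,0.04,0,0,0],[0,0,0,0,0,0,0],[0,0,0,0,0,0,0]],
  ],
)

```text
clock: 2.38
position: [460.1, -244.1, 110.3]
ee_rot: [0.732, -0.682, -0.002, 0.002]
contact_force: [0.4, -0.6, 1.2]
gripper_width: 85.4
grasp_force: 0.0
```

```bash
cat >> h.py <<'E'
from scipy.spatial.transform import Rotation as Ro
def go(x,y,z,yaw):
    "tool-frame shift (mm) and turn (deg) to a tool-down pose with tool y at yaw deg (mod 180)"
    s=arm.read_state();R=Ro.from_quat(s["ee_rot"]).as_matrix();p=np.array(s["position"])
    cur=np.degrees(np.arctan2(R[1,1],R[0,1]));dy=(yaw-cur+90)%180-90
    print("pos",p.round(1),"tool y at",round(cur,1),"tilt",(R[:2,2]*57).round(2),"shift",(R.T@(np.array([x,y,z])-p)).round(1),"turn az",round(-dy,1),"q",np.round(s["joints"],2),"F",np.round(s["contact_force"],1),"t",s["clock"],"w",s["gripper_width"],s["grasp_force"])
E
python3 -c "
from h import *
go(458.5,-241.5,20,184.5)
for n in('top','side'):
  d=cams.get_image(n);p=proj(d,(458,-242,60));u,v=p.astype(int)
  cv2.imwrite(f'pics/{n}1.png',cv2.resize(d['frame'][v-50:v+50,u-50:u+50],None,fx=4,fy=4))
a=np.hstack([cv2.imread(f'pics/{n}1.png') for n in('top','side')]);cv2.imwrite('pics/pair1.png',a)"
```

```text
pos [ 460.1 -244.1  110.3] tool y at -175.9 tilt [-0.27  0.02] shift [-2.7  1.  90.3] turn az -0.4 q [-0.18  0.34 -0.41  0.   -0.83  0.25] F [ 0.4 -0.6  1.2] t 2.3833 w 85.395265948558 0.0
```

View pics/pair1.png

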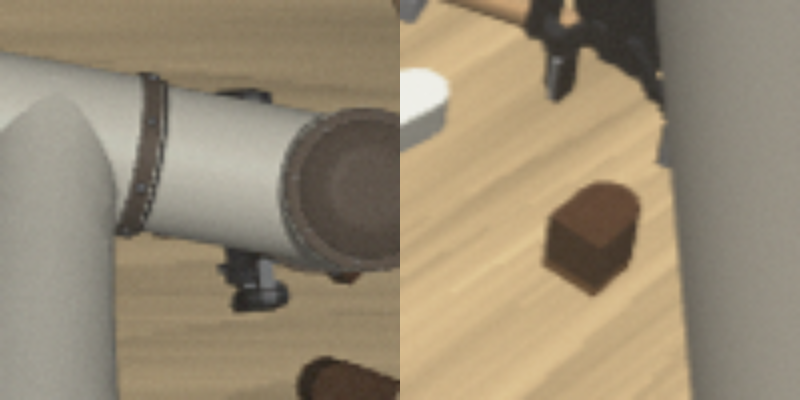

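The side crop shows the heel clear below the open fingers, flat face nearest the camera at (590,240). The finger pads sit above it at (560,75) and (665,140), straddling it as planned. I'll descend and close.

Emit:
servo_tool(
  commands=[
    [[0,-0.0027,0.001,0.02,0,0,-0.4],[0,0,0,0.02,0,0,0],[0,0,0,0.02,0,0,0],[0,0,0,0.02,0,0,0],[0,0,0,0.009,0,0,0],[0,0,0,0,0,0,0],[0,0,0,0,0,0,0]],
  ],
)

```text
clock: 3.07
position: [461.3, -242.1, 23.9]
ee_rot: [0.735, -0.679, 0.001, -0.001]
contact_force: [-0.6, 0.2, 0.2]
gripper_width: 85.6
grasp_force: 0.0
```

```bash
python3 -c "
from h import *
go(458.5,-241.5,20,184.5)"
```

```text
pos [ 461.3 -242.1   23.9] tool y at -175.5 tilt [ 0.16 -0.05] shift [-0.9  2.8  3.9] turn az 0.0 q [-0.17  0.46 -0.49  0.   -0.61  0.25] F [-0.6  0.2  0.2] t 3.0667 w 85.62747443725573 0.0
```

Emit:
servo_tool(
  commands=[
    [[0,-0.001,0.003,0.003,0,0,0],[0,0,0,0,0,0,0],[255,0,0,0,0,0,0],[255,0,0,0,0,0,0],[255,0,0,0,0,0,0],[255,0,0,0,0,0,0],[255,0,0,0,0,0,0],[255,0,0,0,0,0,0],[255,0,0,0,0,0,0],[255,0,0,0,0,0,0]],
  ],
)

```text
clock: 3.9
position: [457.6, -241.0, 20.0]
ee_rot: [0.735, -0.678, 0.001, -0.0]
contact_force: [0.6, 0.6, 4.9]
gripper_width: 45.4
grasp_force: 62.8
```

```bash
python3 -c "
from h import *
go(458.5,-241.5,130,184.5)"
```

```text
pos [ 457.6 -241.    20. ] tool y at -175.4 tilt [ 0.09 -0.03] shift [   0.6   -1.  -110. ] turn az 0.1 q [-0.17  0.46 -0.51  0.   -0.6   0.25] F [0.6 0.6 4.9] t 3.9 w 45.3882808448987 62.751466780900955
```

Emit:
servo_tool(
  commands=[
    [[255,0,0,-0.02,0,0,0],[255,0,0,-0.03,0,0,0],[255,0,0,-0.03,0,0,0],[255,0,0,-0.03,0,0,0],[255,0,0,0,0,0,0],[255,0,0,0,0,0,0]],
  ],
)

```text
clock: 4.4
position: [457.3, -240.8, 130.5]
ee_rot: [0.734, -0.679, 0.001, -0.001]
contact_force: [-1.2, -0.7, -1.3]
gripper_width: 45.0
grasp_force: 62.1
```

```bash
python3 -c "
from h import *
go(586.9,22.1,130,177.6)"
```

```text
pos [ 457.3 -240.8  130.5] tool y at -175.5 tilt [ 0.18 -0.01] shift [-251.9 -149.9    0.9] turn az 6.9 q [-0.17  0.3  -0.4  -0.   -0.87  0.25] F [-1.2 -0.7 -1.3] t 4.4 w 44.980677955905634 62.11881726980209
```

Emit:
servo_tool(
  commands=[
    [[255,-0.028,-0.0166,0,0,0,0],[255,-0.028,-0.0166,0,0,0,0],[255,-0.028,-0.0166,0,0,0,0],[255,-0.028,-0.0166,0,0,0,0],[255,-0.028,-0.0166,0,0,0,0],[255,-0.028,-0.0166,0,0,0,0],[255,-0.028,-0.0166,0,0,0,0],[255,-0.028,-0.0166,0,0,0,0],[255,-0.028,-0.0166,0,0,0,3.5],[255,0,0,0,0,0,3.4]],
  ],
)

```text
clock: 5.23
position: [587.4, 26.5, 126.8]
ee_rot: [-0.693, 0.721, 0.0, -0.001]
contact_force: [0.8, -1.5, -1.0]
gripper_width: 45.4
grasp_force: 62.1
```

Emit:
servo_tool(
  commands=[
    [[255,0,0,0.03,0,0,0],[255,0,0,0.03,0,0,0],[255,0,0,0,0,0,0],[255,0,0,0,0,0,0],[255,0,0,0,0,0,0]],
  ],
)

```text
clock: 5.65
position: [586.1, 22.0, 69.4]
ee_rot: [-0.693, 0.721, -0.0, -0.0]
contact_force: [0.3, 0.9, -0.6]
gripper_width: 45.4
grasp_force: 62.0
```

```bash
python3 -c "
from h import *
go(586.9,22.1,70,177.6)
for n in('top','side'):
  d=cams.get_image(n);p=proj(d,(588,50,30));u,v=p.astype(int)
  cv2.imwrite(f'pics/{n}2.png',cv2.resize(d['frame'][v-60:v+60,u-50:u+50],None,fx=4,fy=4,interpolation=cv2.INTER_CUBIC))
a=np.hstack([cv2.imread(f'pics/{n}2.png') for n in('top','side')]);cv2.imwrite('pics/pair2.png',a)"
```

```text
pos [586.1  22.   69.4] tool y at 177.7 tilt [-0.02 -0.04] shift [-0.1 -0.8 -0.6] turn az 0.1 q [ 0.31  0.48 -0.29  0.   -0.8  -0.36] F [ 0.3  0.9 -0.6] t 5.65 w 45.4187408883018 62.01931446790695
```

View pics/pair2.png

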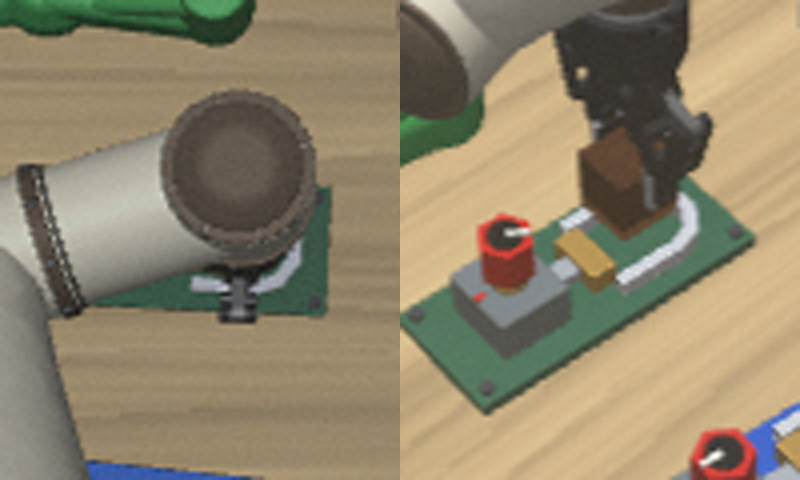

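The side crop shows the heel held upright above the pocket, flat face towards the jaw, with its lowest front corner at about (625,238). I'll check that corner against the prediction and then go down.

```bash
python3 -c "
from h import *
d=cams.get_image('side');u,v=proj(d,(588,50,30)).astype(int)
ux=np.array([.042,.999]);uy=np.array([-.999,.042]);o=np.array([586.1,21.6])
for z in(49.4,):
  p=o+30*ux+23*uy;q=proj(d,(*p,z));print('pred corner',(q-[u-50,v-60])*4+[400,0])
P=np.array([586.9,21.6])
for nm,a,b,z in(('jaw top near corner',34,22,30),('jaw top far',34,-22,30),('wall inner start',30,26,26),('wall inner round tip',-33,0,26),('wall tip outer?',-40,0,26)):
  p=P+a*ux+b*uy;print(nm,(proj(d,(*p,z))-[u-50,v-60])*4+[400,0])
h=cv2.cvtColor(d['frame'],cv2.COLOR_BGR2HSV)
"
```

```text
pred corner [622.02589888 244.96504122]
jaw top near corner [616.44966703 265.42332062]
jaw top far [576.23070788 227.43254529]
wall inner start [625.04901848 269.89473137]
wall inner round tip [673.50697263 202.89839974]
wall tip outer? [681.39168477 198.06322106]
```

Emit:
servo_tool(
  commands=[
    [[255,0,-0.001,0.01,0,0,0],[255,0,0,0.008,0,0,0],[255,0,0,0.005,0,0,0],[255,0,0,0.003,0,0,0],[255,0,0,0,0,0,0],[255,0,0,0,0,0,0]],
  ],
)

```text
clock: 6.3
position: [586.7, 22.1, 42.9]
ee_rot: [-0.692, 0.722, 0.0, -0.0]
contact_force: [0.1, -0.0, -0.7]
gripper_width: 45.2
grasp_force: 62.0
```

Emit:
servo_tool(
  commands=[
    [[255,0,0,0.003,0,0,0],[255,0,0,0.003,0,0,0],[255,0,0,0.002,0,0,0],[255,0,0,0,0,0,0],[255,0,0,0,0,0,0]],
  ],
)

```text
clock: 6.72
position: [586.7, 22.2, 35.2]
ee_rot: [-0.692, 0.722, 0.0, -0.0]
contact_force: [0.2, -0.3, -1.7]
gripper_width: 45.3
grasp_force: 62.0
```

Emit:
servo_tool(
  commands=[
    [[255,0,0,0.002,0,0,0],[255,0,0,0.001,0,0,0],[255,0,0,0,0,0,0],[255,0,0,0,0,0,0]],
  ],
)

```text
clock: 7.05
position: [586.8, 22.1, 32.3]
ee_rot: [-0.692, 0.722, 0.0, -0.0]
contact_force: [0.4, 0.5, -1.4]
gripper_width: 45.5
grasp_force: 62.3
```

Emit:
servo_tool(
  commands=[
    [[120,0,0,0,0,0,0],[0,0,0,0,0,0,0],[0,0,0,0,0,0,0],[0,0,0,0,0,0,0],[0,0,0,0,0,0,0],[0,0,0,0,0,0,0],[0,0,0,0,0,0,0]],
  ],
)

```text
clock: 7.63
position: [586.9, 22.1, 32.4]
ee_rot: [-0.692, 0.722, -0.0, 0.0]
contact_force: [0.9, 1.0, 0.2]
gripper_width: 85.4
grasp_force: 0.0
```

Emit:
servo_tool(
  commands=[
    [[0,0,0,-0.02,0,0,0],[0,0,0,-0.03,0,0,0],[0,0,0,-0.04,0,0,0],[0,0,0,-0.04,0,0,0],[0,0,0,0,0,0,0],[0,0,0,0,0,0,0]],
  ],
)

```text
clock: 8.13
position: [588.4, 22.7, 165.6]
ee_rot: [-0.692, 0.721, -0.002, 0.003]
contact_force: [0.2, -0.4, -0.7]
gripper_width: 85.3
grasp_force: 0.0
```

```bash
python3 -c "
from h import *
go(590,126,160,177.6)
d=cams.get_image('side');u,v=proj(d,(588,50,30)).astype(int)
cv2.imwrite('pics/side3.png',cv2.resize(d['frame'][v-60:v+60,u-60:u+60],None,fx=5,fy=5,interpolation=cv2.INTER_CUBIC))"
```

```text
pos [588.4  22.7 165.6] tool y at 177.6 tilt [0.39 0.12] shift [-103.3    2.7    5.8] turn az 0.0 q [ 0.31  0.37 -0.18  0.   -1.01 -0.35] F [ 0.2 -0.4 -0.7] t 8.1333 w 85.31226034761937 0.0
```

View pics/side3.png

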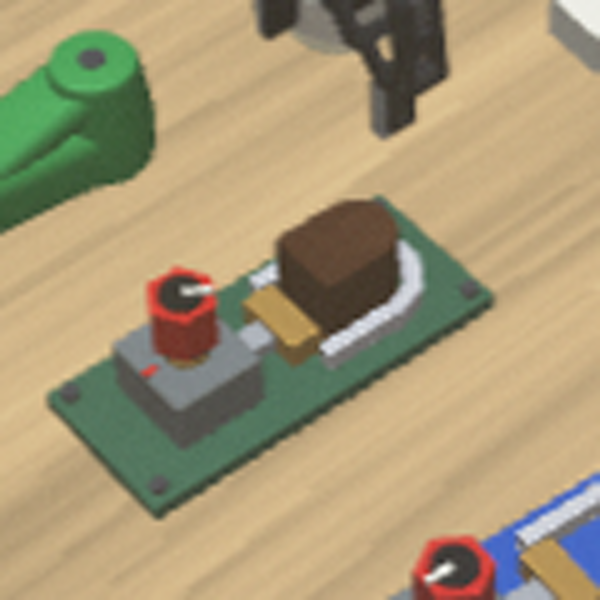

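The side crop shows the heel standing down inside the pocket at (340,260), clear of the jaw at (285,320), with the gripper away. Next is the knob, with tool y at about 239.5°.

Emit:
servo_tool(
  commands=[
    [[0,-0.035,0.0005,0,0,0,0],[0,-0.035,0.0005,0,0,0,0],[0,-0.034,0.0005,0,0,0,0],[0,0,0,0,0,0,-7],[0,0,0,0,0,0,-7],[0,0,0,0,0,0,-7],[0,0,0,0,0,0,-7],[0,0,0,0,0,0,-7],[0,0,0,0,0,0,-7],[0,0,0,0,0,0,-7]],
  ],
)

```text
clock: 9.02
position: [588.5, 125.8, 160.0]
ee_rot: [0.93, -0.367, -0.002, 0.001]
contact_force: [0.4, -0.1, 0.1]
gripper_width: 85.3
grasp_force: 0.0
```

Emit:
servo_tool(
  commands=[
    [[0,0,0,0,0,0,-7],[0,0,0,0,0,0,-6],[0,0,0,0.02,0,0,0],[0,0,0,0.02,0,0,0],[0,0,0,0,0,0,0],[0,0,0,0,0,0,0],[0,0,0,0,0,0,0]],
  ],
)

```text
clock: 9.6
position: [589.8, 126.1, 122.2]
ee_rot: [0.965, -0.262, -0.0, 0.0]
contact_force: [0.1, 0.8, 0.3]
gripper_width: 85.5
grasp_force: 0.0
```

```bash
python3 -c "
from h import *
go(591,126.5,65,239.5)
d=cams.get_image('side');u,v=proj(d,(588,90,80)).astype(int)
cv2.imwrite('pics/side4.png',cv2.resize(d['frame'][v-60:v+60,u-60:u+60],None,fx=5,fy=5,interpolation=cv2.INTER_CUBIC))"
```

```text
pos [589.8 126.1 122.2] tool y at -120.3 tilt [-0.02 -0.04] shift [ 0.8 -1.  57.2] turn az 0.2 q [ 0.48  0.44 -0.19  0.   -0.93  0.56] F [0.1 0.8 0.3] t 9.6 w 85.46109395348836 0.0
```

View pics/side4.png

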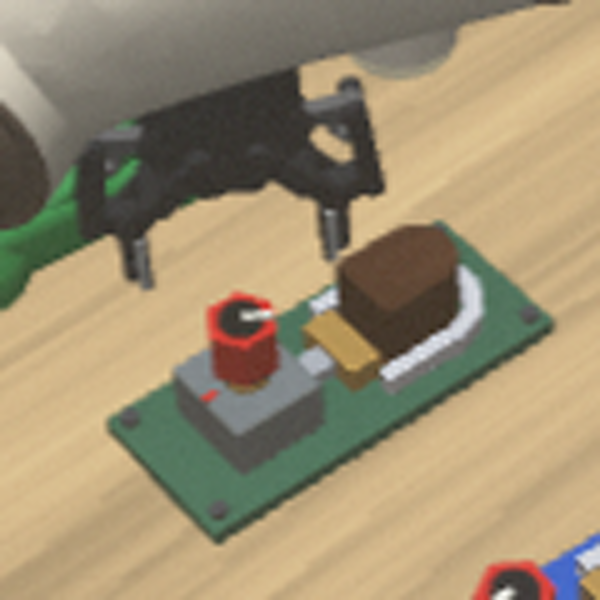

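The side crop shows the open fingers at (145,270) and (335,240), on either side of and above the red knob at (240,330). The heel is in the pocket. I'll descend and grip.

Emit:
servo_tool(
  commands=[
    [[0,0.001,-0.001,0.02,0,0,0],[0,0,0,0.02,0,0,0],[0,0,0,0.016,0,0,0],[0,0,0,0,0,0,0],[0,0,0,0,0,0,0],[0,0,0,0,0,0,0]],
  ],
)

```text
clock: 10.15
position: [592.1, 126.9, 68.0]
ee_rot: [0.965, -0.262, 0.001, -0.001]
contact_force: [0.2, 0.6, 1.2]
gripper_width: 85.6
grasp_force: 0.0
```

Emit:
servo_tool(
  commands=[
    [[255,0,0,0,0,0,0],[255,0,0,0,0,0,0],[255,0,0,0,0,0,0],[255,0,0,0,0,0,0],[255,0,0,0,0,0,0],[255,0,0,0,0,0,0],[255,0,0,0,0,0,0],[255,0,0,0,0,0,0],[255,0,0,0,0,0,0]],
  ],
)

```text
clock: 10.9
position: [591.3, 126.7, 67.2]
ee_rot: [0.965, -0.262, 0.0, -0.0]
contact_force: [-2.0, 0.5, 5.1]
gripper_width: 33.2
grasp_force: 60.1
```

```bash
python3 -c "
from h import *
go(591,126.5,65,239.5);print(arm.read_state()['wrist_torque'])"
```

```text
pos [591.3 126.7  67.2] tool y at -120.3 tilt [0.06 0.02] shift [-0.1  0.3  2.2] turn az 0.2 q [ 0.48  0.51 -0.24  0.   -0.82  0.56] F [-2.   0.5  5.1] t 10.9 w 33.20267719451428 60.11531001131516
[0.20529646 0.52442907 0.06445343]
```

Emit:
servo_tool(
  commands=[
    [[255,0,0,0,0,0,6.5],[255,0,0,0,0,0,6.5],[255,0,0,0,0,0,6.5],[255,0,0,0,0,0,6.5],[255,0,0,0,0,0,6.5],[255,0,0,0,0,0,6.5],[255,0,0,0,0,0,6.5],[255,0,0,0,0,0,6.5],[255,0,0,0,0,0,6.5],[255,0,0,0,0,0,6.5]],
  ],
)

```text
clock: 11.73
position: [592.3, 127.2, 67.2]
ee_rot: [-0.672, 0.741, -0.001, 0.002]
contact_force: [1.1, 0.8, 3.8]
gripper_width: 33.2
grasp_force: 59.8
```

Emit:
servo_tool(
  commands=[
    [[255,0,0,0,0,0,6.5],[255,0,0,0,0,0,6.5],[255,0,0,0,0,0,6.5],[255,0,0,0,0,0,6.5],[255,0,0,0,0,0,6.5],[255,0,0,0,0,0,6.5],[255,0,0,0,0,0,6],[255,0,0,0,0,0,6],[255,0,0,0,0,0,6],[255,0,0,0,0,0,0]],
  ],
)

```text
clock: 12.57
position: [593.1, 126.7, 67.2]
ee_rot: [-0.238, 0.971, -0.0, 0.002]
contact_force: [3.6, -1.9, 2.5]
gripper_width: 33.1
grasp_force: 60.3
```

```bash
python3 -c "
from h import *
go(591,126.5,65,87.6);print(arm.read_state()['wrist_torque'])"
```

```text
pos [593.1 126.7  67.2] tool y at 117.6 tilt [0.26 0.05] shift [2.  0.8 2.2] turn az 30.0 q [ 0.48  0.51 -0.24  0.   -0.81 -1.57] F [ 3.6 -1.9  2.5] t 12.5667 w 33.084097712529456 60.28075021225959
[-0.43958644 -1.11812178 -0.02294944]
```

Emit:
servo_tool(
  commands=[
    [[255,0,0,0,0,0,4],[255,0,0,0,0,0,4],[255,0,0,0,0,0,4],[255,0,0,0,0,0,4],[255,0,0,0,0,0,4],[255,0,0,0,0,0,3],[255,0,0,0,0,0,2],[255,0,0,0,0,0,0],[255,0,0,0,0,0,0]],
  ],
)

```text
clock: 13.32
position: [593.2, 126.3, 67.2]
ee_rot: [-0.025, 1.0, 0.0, 0.002]
contact_force: [5.5, -2.9, 2.2]
gripper_width: 33.1
grasp_force: 60.3
```

```bash
python3 -c "
from h import *
go(591,126.5,65,87.6);print(arm.read_state()['wrist_torque'])"
```

```text
pos [593.2 126.3  67.2] tool y at 92.8 tilt [0.26 0.02] shift [2.2 0.3 2.2] turn az 5.2 q [ 0.48  0.51 -0.24  0.   -0.81 -2.  ] F [ 5.5 -2.9  2.2] t 13.3167 w 33.08919544383218 60.2785659476649
[-0.92699296 -1.34821201 -0.10377515]
```

Emit:
servo_tool(
  commands=[
    [[255,0,0,0,0,0,2],[255,0,0,0,0,0,2],[255,0,0,0,0,0,1],[255,0,0,0,0,0,0],[255,0,0,0,0,0,0],[255,0,0,0,0,0,0]],
  ],
)

```text
clock: 13.82
position: [592.5, 126.2, 67.2]
ee_rot: [0.018, 1.0, -0.0, 0.002]
contact_force: [5.3, -3.1, 3.2]
gripper_width: 33.0
grasp_force: 59.6
```

```bash
python3 -c "
from h import *
go(591,126.5,65,87.6);print(arm.read_state()['wrist_torque'])"
```

```text
pos [592.5 126.2  67.2] tool y at 87.9 tilt [ 0.18 -0.02] shift [1.5 0.2 2.2] turn az 0.3 q [ 0.48  0.51 -0.24  0.   -0.81 -2.09] F [ 5.3 -3.1  3.2] t 13.8167 w 32.97808896732673 59.58131029154174
[-1.05789894 -1.15228824  0.56845553]
```

The wrist torque jumped to 0.57 N m, so the stop has been reached. I'll press a little more and hold.

Emit:
servo_tool(
  commands=[
    [[255,0,0,0,0,0,1.5],[255,0,0,0,0,0,1.5],[255,0,0,0,0,0,0],[255,0,0,0,0,0,0],[255,0,0,0,0,0,0],[255,0,0,0,0,0,0],[255,0,0,0,0,0,0]],
  ],
)

```text
clock: 14.4
position: [591.6, 126.2, 67.2]
ee_rot: [0.043, 0.999, -0.001, 0.001]
contact_force: [1.4, -2.2, 5.4]
gripper_width: 33.0
grasp_force: 66.8
```

```bash
python3 -c "
from h import *
go(591,126.5,65,87.6);print(arm.read_state()['wrist_torque'])
d=cams.get_image('side');u,v=proj(d,(588,90,80)).astype(int)
cv2.imwrite('pics/side5.png',cv2.resize(d['frame'][v-60:v+60,u-60:u+60],None,fx=5,fy=5,interpolation=cv2.INTER_CUBIC))"
```

```text
pos [591.6 126.2  67.2] tool y at 85.0 tilt [ 0.08 -0.07] shift [0.7 0.2 2.2] turn az -2.6 q [ 0.48  0.51 -0.25  0.   -0.82 -2.14] F [ 1.4 -2.2  5.4] t 14.4 w 32.965030440137866 66.79230819252552
[-0.81083202 -0.5531517   1.16340919]
```

View pics/side5.png

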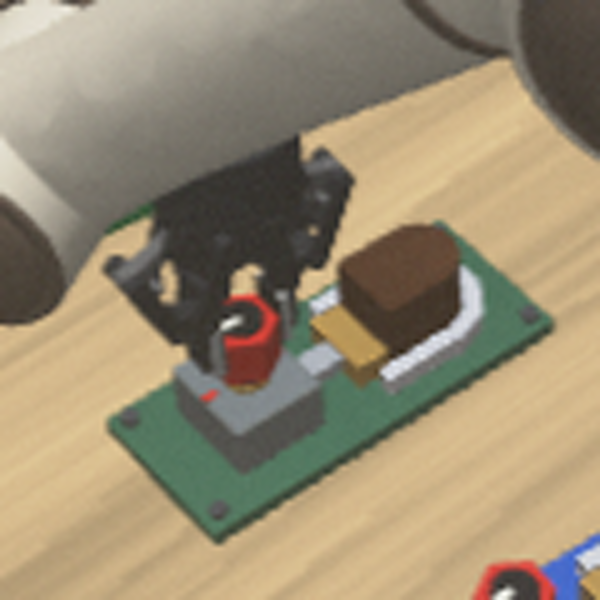

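The pointer at (232,322) points at the seat mark at (208,396), and the torque of 1.2 N m confirms the hard stop. I'll back off a quarter turn, about 94° from this wound-up pose.

Emit:
servo_tool(
  commands=[
    [[255,0,0,0,0,0,-3],[255,0,0,0,0,0,-6],[255,0,0,0,0,0,-6],[255,0,0,0,0,0,-6],[255,0,0,0,0,0,-6],[255,0,0,0,0,0,-6],[255,0,0,0,0,0,-6],[255,0,0,0,0,0,-6],[255,0,0,0,0,0,-6],[255,0,0,0,0,0,-6]],
  ],
)

```text
clock: 15.28
position: [591.8, 125.9, 67.2]
ee_rot: [-0.438, 0.899, -0.001, 0.001]
contact_force: [2.7, -3.5, 4.7]
gripper_width: 32.7
grasp_force: 62.6
```

Emit:
servo_tool(
  commands=[
    [[255,0,0,0,0,0,-6],[255,0,0,0,0,0,-6],[255,0,0,0,0,0,-6],[255,0,0,0,0,0,-6],[255,0,0,0,0,0,-5],[255,0,0,0,0,0,-3],[255,0,0,0,0,0,0],[255,0,0,0,0,0,0],[255,0,0,0,0,0,0],[255,0,0,0,0,0,0]],
  ],
)

```text
clock: 16.12
position: [592.1, 125.8, 67.2]
ee_rot: [-0.668, 0.745, -0.001, 0.001]
contact_force: [4.1, -4.4, 4.7]
gripper_width: 33.0
grasp_force: 62.9
```

```bash
python3 -c "
from h import *
go(591,126.5,65,179.5);print(arm.read_state()['wrist_torque'])"
```

```text
pos [592.1 125.8  67.2] tool y at 173.8 tilt [ 0.13 -0.03] shift [-0.6  1.1  2.2] turn az -5.7 q [ 0.48  0.51 -0.24  0.   -0.81 -0.59] F [ 4.1 -4.4  4.7] t 16.1167 w 32.99073125389519 62.91832096874714
[-1.41602413 -1.11598625  0.05562054]
```

Emit:
servo_tool(
  commands=[
    [[255,0,0,0,0,0,-3],[255,0,0,0,0,0,-2],[255,0,0,0,0,0,0],[255,0,0,0,0,0,0],[255,0,0,0,0,0,0],[255,0,0,0,0,0,0],[255,0,0,0,0,0,0]],
  ],
)

```text
clock: 16.7
position: [592.1, 125.8, 67.2]
ee_rot: [-0.699, 0.715, -0.001, 0.001]
contact_force: [4.3, -4.3, 3.7]
gripper_width: 32.9
grasp_force: 62.9
```

```bash
python3 -c "
from h import *
go(591,126.5,65,179.5);s=arm.read_state();print(s['wrist_torque'],s['joint_vel'])
d=cams.get_image('side');u,v=proj(d,(588,90,80)).astype(int)
a=np.array(proj(d,(591,126.5,91)))
for t in (70,80,90,100,110):
  k=np.radians(87.6+t);b=proj(d,(591+15*np.cos(k),126.5+15*np.sin(k),91));print(t,((b-a)*5).round(1))
cv2.imwrite('pics/side6.png',cv2.resize(d['frame'][v-60:v+60,u-60:u+60],None,fx=5,fy=5,interpolation=cv2.INTER_CUBIC))"
```

```text
pos [592.1 125.8  67.2] tool y at 178.8 tilt [ 0.13 -0.04] shift [-0.7  1.1  2.2] turn az -0.7 q [ 0.48  0.51 -0.24  0.   -0.81 -0.5 ] F [ 4.3 -4.3  3.7] t 16.7 w 32.86142533905528 62.91283115744591
[-1.4591107  -1.09935098  0.03894852] [-1.81667885e-03 -1.32498166e-03 -1.26691311e-03 -1.63971677e-03
  6.59840399e-05  5.76747355e-04]
70 [ 8.3 21. ]
80 [13.1 19.3]
90 [17.5 17.1]
100 [21.4 14.4]
110 [24.6 11.2]
```

View pics/side6.png

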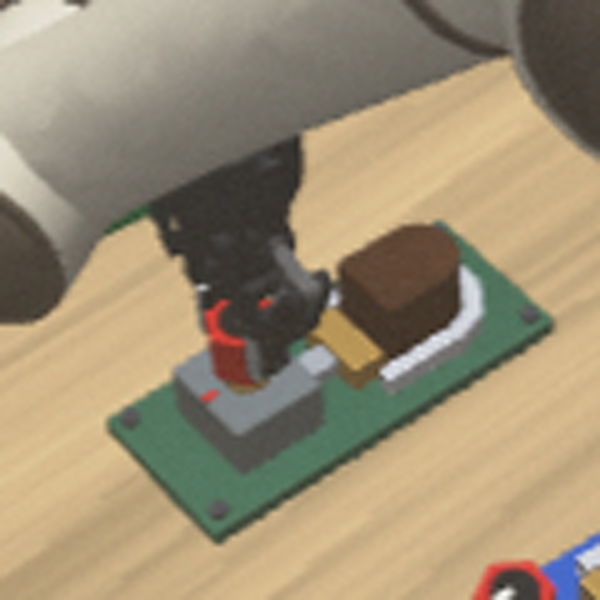

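The knob is gripped with the pointer hidden under the near finger. That fits 88–91° of back-off, and the heel is undisturbed in the pocket. I'm handing in the job.

```bash
python3 -c "
from bench import ticket
print(ticket.job_done())"
```

```text
the job is handed in; nothing more can be done
None
```

I handed the job in with the wooden heel released in the green jig's pocket, the screw run to its hard stop and backed off about 90°, and the knob still gripped at about 63 N. The hand-in returned no verdict, and the 90° comes from the tool angle because the gripper hid the pointer in the last picture.

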